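# Close the belt guard of the paper-pulp beater's drive unit

## Robot

A 7-joint arm with a two-finger parallel gripper is mounted at the origin on the work surface. World frame = base frame: x ahead of the robot, y to its left, z up, the work surface at z = 0. Lengths are in m, angles in rad, forces in N, time in s.
With the tool pointing down it reaches from about 0.425 to 1.025 m from the base axis. Payload 9.4 kg.
Tool frame: the origin (TCP) lies between the finger pads; the fingertips stand 17 mm ahead of it and the grasp point (between the pads) lies 2 mm behind it (manip.tcp_to_tips is the distance from the TCP to the fingertips, in m); z points along the fingers, y is the direction in which the jaws open and shut (so a half turn about z gives the same grasp; the last joint's range is limited). The gripper opens to 93 mm and grips with 3 to 60 N. Pads are 15 mm wide; open, the fingers measure 128 mm over their backs; the gripper's body (75 mm by 188 mm) begins 65 mm behind the grasp point.
Start: joints at [1.049, 0.599, -0.003, 1.599, 0.002, 0.943, -0.08], TCP at [0.312, -0.654, 0.213] pointing down, gripper open.
Joint ranges: [-2.57, 2.57], [-0.35, 1.97], [-1.29, 1.29], [0.11, 2.56], [-1.05, 4.19], [0.11, 1.86], [-2.63, 2.63]. Speed limits (rad/s): [2.22, 2.22, 3.01, 3.01, 3.14, 3.14, 3.14].

## Interface

Orientations are given as a rotation vector (axis times angle).
In Python, from cell import telemetry, viewer, job, manip gives the robot as it stands. The module is installed in compiled form; this text tells all that it offers.
- The arm moves only by the tool move_arm, never from a script. Its argument "steps" is one flat list of numbers, 5 for each row, row after row: the opening, from 0 (shut) to 1 (fully open), then the shift along the world's x, y, z in m, then the turn about the world's z in degrees. In form: [grip, x, y, z, turn, grip, x, y, z, turn, ...]. A call has exactly 10 rows; each row is the pose to reach, as a shift and turn from the pose commanded when the call began; what a row does not reach only later rows make up. A row lasts 1/12 s, in which the tool goes at most 41.7 mm and 7.16 degrees, less where a joint would pass 70% of its speed; a pose out of reach is approached as far as the arm can. A call with a gripper value outside its range is refused whole. The fingers move at their own pace and stop on an object; "force" is the grip in N (left out, the last holds). Time passes only in rows, so rows that repeat a pose let the fingers close, or fill a call up. It gives the time, the measured TCP pose, the force and the opening at its end, in the units of the state.
- telemetry.read_state(): the state, without advancing time (a new reading comes with each control period).
- viewer.read_camera(name): name is "side" or "top" or "wrist"; returns the picture (420x560x3 uint8, red, green, blue); there is no depth.
- viewer.get_calibration(name): a dict with "vertical_fov" (degrees; the focal length in pixels is half the picture's height over the tangent of half this angle, whatever the lens; pixels are square), "cx", "cy" (the principal point, pixels), "k1" (the pictures are not rectified: a ray, as slopes to the right and down, at radius r is drawn at 1 + k1 r^2 times it, then the intrinsics apply), "eye" and "rotation" of the camera in the world; the wrist camera has in their place "mount" (4x4, takes a point from camera to tool coordinates, whose origin is the TCP and whose axes are the flange's). Camera axes: x right, y down, z forward; pixel columns grow to the right and rows downward; lengths in m; the calibration is good to about 2 mm. A picture is of the moment at which its call begins: read the wrist's pose just before it. get_calibration takes no time and is no camera call.
- job.job_done(): hands the job in, once; it reports no verdict.
The state is a dict: "time": time; "joint_positions": joint angles; "qd": joint speeds; "tau": joint torques, N m; "position": TCP position; "tcp_rot": TCP orientation; "wrist_force": force on the tool from outside, world axes, zero at the start; "torque": the same for the moment, N m; "width": opening from 0.0 (shut) to 1.0 (fully open).
Only numpy, scipy, OpenCV 4.12 (cv2) and the standard library are available. Lean on these libraries where they do the work, as an engineer would, in place of code of your own. Each camera call takes 0.05 s, during which the arm holds its last target.

## Task

Close the belt guard: set the aluminium cover flat on the green guard between its side rails, slide it fully home with its tongue under the steel keeper, and let go of it with its red knob still up. Then turn the wing knob in line with the cover's length, push it fully in through the slot and turn it a quarter turn clockwise so that it stays locked. Leave the spanner, screwdriver, blue jar and wooden frame where they are.

Things in the scene. Friction and masses are not known exactly. Their poses are not given: they have to be found in the camera images.
- drive_unit: Fixed drive unit. Green belt guard 310 x 110, deck 140 high; black motor on its +y side (top 127, to y=222), shaft end on -y. Origin: on the bench under mid-deck; x along the guard to the keeper, z up. Deck: belt opening x -35..95, 68 wide; side rails 97 apart, 9 high, x -118..115. Cover home: its origin at x 0, y 0 +-3.5, z 140, axes agreeing with these.
- slot (a point): Centre of the stud slot on the deck's top face, at x=-85, y=0, z=140 of the drive unit. The slot is 40 long (along the drive unit's x) and 15 wide, through the 4 thick deck, hollow beneath.
- keeper (a point): Middle of the keeper's mouth on the deck, at x=126, y=0, z=140 of the drive unit. A steel bridge open towards -x: the gap under it is 9 high, 60 wide, 16.5 deep to its stop; 13 high in all.
- belt_cover: Loose aluminium cover, about 0.5 kg: a pan 240 (x) x 90 (y) x 12 high, hollow beneath, right side up. Origin: centre of its underside; x towards its steel tongue (40 wide, 4 thick, at the bottom edge, tip at x=142), z up. Set down with x near -25 in the drive unit's frame its tongue is clear of the keeper; against the keeper's stop x is 0.5.
- cover_grip (a point): Centre of the bar of the cover's black handle, at x=-5, y=0, z=42 of the cover (30 above its top face), near the centre of mass. The bar runs along the cover's y: 68 long on two end posts (52 clear between), 10 wide (x), 12 high. Axes as the cover's.
- wing (a point): Centre of the red wing knob, at x=-85, y=0, z=44 of the cover while up (32 above the top face; 18 when fully in). The wing is 40 long (this point's x), 10 thick (y), 24 high, on a 12 thick stem. 38.5 below its centre, in line with it, the stem has a cross bar 28 x 6 x 4, inside the hollow of the cover while up.
- stud_in (a joint): How far the knob is pushed in, m: 0 = up (held by a spring, 3 N), 0.014 = fully in (7 N). The bar passes the slot only with the wing in line within about 0.3 rad; else it stops on the deck at 0.0035. It is clear below the deck from 0.0115; once locked the spring draws it back to about there.
- stud_turn (a joint): Turn of the knob in the cover, rad, clockwise from above positive: 0 = wing in line with the cover's length (fits the slot), 1.57 = wing across (locked). Turns from -0.6 to a stop at 1.62, slight friction; it starts between 0.55 and 1.25.
- wrench: Steel spanner 180 long lying on the drive unit's base plate. A bystander.
- screwdriver: Yellow screwdriver 200 long lying beside the cover. A bystander.
- pigment_jar: Blue jar, 56 across and 75 high, between the robot and the work. A bystander.
- deckle: Flat wooden papermaking frame 300 x 200, 16 high, at the right of the bench. A bystander.

How it is judged:
On the way:
1. the cover lies home on the guard, its tongue under the keeper, let go of, with its knob still up (x of belt_cover in the frame of drive_unit between -0.006 and 0.004 m and z of belt_cover in the frame of drive_unit between 0.136 and 0.144 m and value of joint stud_in below 0.005 m and contact force between the fingers and belt_cover below 0.5 N), for 0.2 s.
At the end, for the whole second after the job is handed in: The cover lies flat on the deck (4 mm, 0.04 rad) between the rails, within 6 mm of fully home with its tongue under the keeper; the knob is at least 9.5 mm in and turned at least 1.3 rad clockwise from lined up, so that it stays locked; at rest; bystanders within 40 mm of their starts (x of belt_cover in the frame of drive_unit between -0.006 and 0.004 m and y of belt_cover in the frame of drive_unit between -0.006 and 0.006 m and z of belt_cover in the frame of drive_unit between 0.136 and 0.144 m and angle between belt_cover's own z axis and vertical below 0.04 rad and value of joint stud_in above 0.0095 m and value of joint stud_turn above 1.3 rad and linear speed of belt_cover below 0.02 m/s); the robot touches nothing.
It fails at once if the spanner, screwdriver, blue jar or wooden frame is moved by more than 40 mm (distance of any of wrench, screwdriver, pigment_jar, deckle from where it was at the start of the episode above 0.04 m).
It also fails if it takes over 64 s, if anything falls off the work surface, if the arm or the gripper's body presses on something with over 40 N, if the wrist force passes 120 N, or if a joint passes its speed limit or range.

## Working session

There is one attempt and no reset: what is moved stays moved. The work goes in short steps, Python scripts to look and compute and a tool call to move; the robot and the scene stay as the last step left them, time stands still between calls to the robot, and variables do not carry over. Pictures are saved under pics/ and viewed, and the job is handed in when it is done.

Besides the shell and the picture viewer there is one more tool, called by a JSON object that holds its "op" and its "data", one argument or row to a line. move_arm: Moves the arm, as the interface text tells. Its arguments: {"type":"object","properties":{"steps":{"type":"array","items":{"type":"number"}},"force":{"type":"number"}},"required":["steps"]}

```bash
mkdir -p pics; ls; python3 - <<'E'
from cell import telemetry, viewer, job, manip
import cv2
s=telemetry.read_state();print(s)
for n in("side","top","wrist"):
    im=viewer.read_camera(n);cv2.imwrite(f"pics/{n}0.png",im[:,:,::-1]);print(n,viewer.get_calibration(n))
print(manip.tcp_to_tips)
E
```

```text
pics
{'time': 0.0, 'joint_positions': array([ 1.04928723,  0.60016218, -0.00255427,  1.60011903,  0.00178755,
        0.94287341, -0.07981572]), 'qd': array([-1.76212355e-03,  5.47328576e-05, -1.62257708e-03, -6.88658557e-04,
       -6.70481229e-04,  9.80859318e-04, -4.87352590e-04]), 'tau': array([-2.44966222e-04, -7.65069723e+01,  1.49694867e+00, -2.52351272e+01,
       -5.24775591e-02,  1.69541751e-02,  1.31868865e-04]), 'position': array([ 0.31174008, -0.65401526,  0.21223691]), 'tcp_rot': array([-3.06274771e+00, -6.92698560e-01,  7.32423433e-04]), 'wrist_force': array([ 0.5232285 ,  0.12329093, -0.00554894]), 'torque': array([ 0.01436469, -0.01532328,  0.01369941]), 'width': 0.9964389177730586}
side {'vertical_fov': 45.19634839568282, 'cx': 289.54122250277715, 'cy': 204.18906459788016, 'k1': 0.048952210075408634, 'eye': array([0.02075929, 0.72813072, 1.05095819]), 'rotation': array([-0.74426694,  2.57084965, -1.13757825])}
top {'vertical_fov': 57.36347951279873, 'cx': 284.16476943183756, 'cy': 210.31690971319523, 'k1': -0.08422009338356129, 'eye': array([ 0.34937739, -0.15962313,  1.12604228]), 'rotation': array([-2.23003139,  1.96481283, -0.20384009])}
wrist {'vertical_fov': 60.19062455062934, 'cx': 282.5255917826253, 'cy': 203.21905600190328, 'k1': 0.0184279660459389, 'mount': array([[-5.14274367e-04, -9.67518727e-01, -2.52798830e-01,
         7.07907716e-02],
       [ 9.99999675e-01, -6.54491136e-04,  4.70564798e-04,
        -4.11596734e-05],
       [-6.20734848e-04, -2.52798506e-01,  9.67518749e-01,
        -1.71656090e-01],
       [ 0.00000000e+00,  0.00000000e+00,  0.00000000e+00,
         1.00000000e+00]])}
0.017
```

View pics/side0.png

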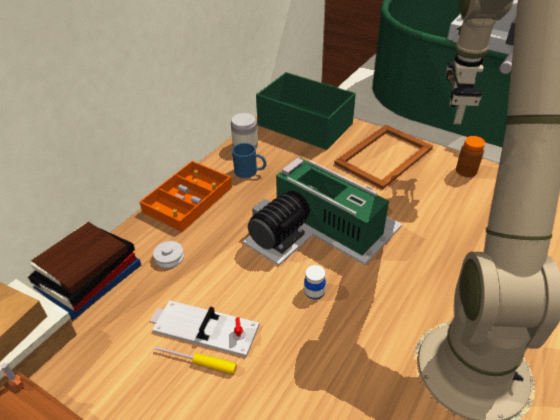

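View pics/top0.png

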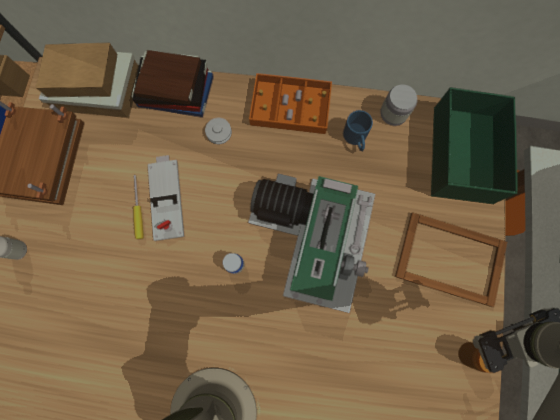

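View pics/wrist0.png

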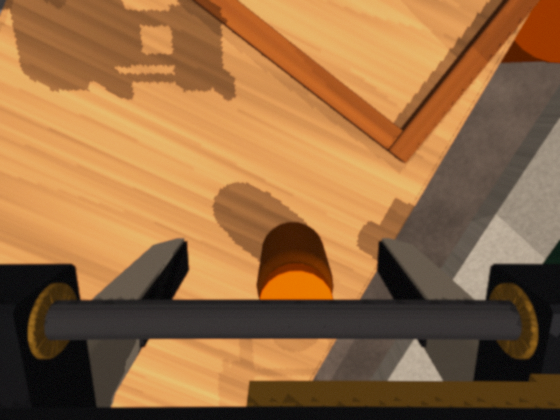

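Side and top show the cover (top ~165,200; red knob 163,225) and the guard (top ~325,240). I'll enlarge both to pick points.

```bash
cat > h.py <<'E'
import numpy as np, cv2
from scipy.spatial.transform import Rotation as R
from cell import telemetry, viewer
def cam(n, state=None):
    c=viewer.get_calibration(n); f=210/np.tan(np.radians(c["vertical_fov"])/2)
    if n=="wrist":
        T=np.eye(4);T[:3,:3]=R.from_rotvec(state["tcp_rot"]).as_matrix();T[:3,3]=state["position"]
        M=T@c["mount"];Rm,e=M[:3,:3],M[:3,3]
    else: Rm,e=R.from_rotvec(c["rotation"]).as_matrix(),np.array(c["eye"])
    return dict(f=f,cx=c["cx"],cy=c["cy"],k1=c["k1"],R=Rm,e=e)
def proj(c,P):
    q=(np.atleast_2d(P)-c["e"])@c["R"]; s=q[:,:2]/q[:,2:]
    r2=(s**2).sum(1,keepdims=True); s=s*(1+c["k1"]*r2)
    return s*c["f"]+[c["cx"],c["cy"]]
def back(c,uv,z):
    d=(np.atleast_2d(uv).astype(float)-[c["cx"],c["cy"]])/c["f"]; s=d.copy()
    for _ in range(20): s=d/(1+c["k1"]*(s**2).sum(1,keepdims=True))
    r=np.c_[s,np.ones(len(s))]@c["R"].T
    return c["e"]+r*((z-c["e"][2])/r[:,2])[:,None]
def crop(im,x,y,w,h,k,name):
    o=cv2.resize(im[y:y+h,x:x+w],None,fx=k,fy=k,interpolation=cv2.INTER_CUBIC);cv2.imwrite(name,o[:,:,::-1] if o.ndim==3 else o)
def grab(n,name=None):
    s=telemetry.read_state(); im=viewer.read_camera(n)
    if name: cv2.imwrite(name,im[:,:,::-1])
    return s,im
E
python3 - <<'E'
import cv2
from h import *
t=cv2.imread("pics/top0.png")[:,:,::-1];crop(t,240,160,150,150,4,"pics/topd.png");crop(t,120,140,80,120,5,"pics/topc.png")
s=cv2.imread("pics/side0.png")[:,:,::-1];crop(s,140,290,130,90,6,"pics/sidec.png");crop(s,240,150,170,120,4,"pics/sided.png")
E
```

```text
(no output)
```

View pics/topd.png

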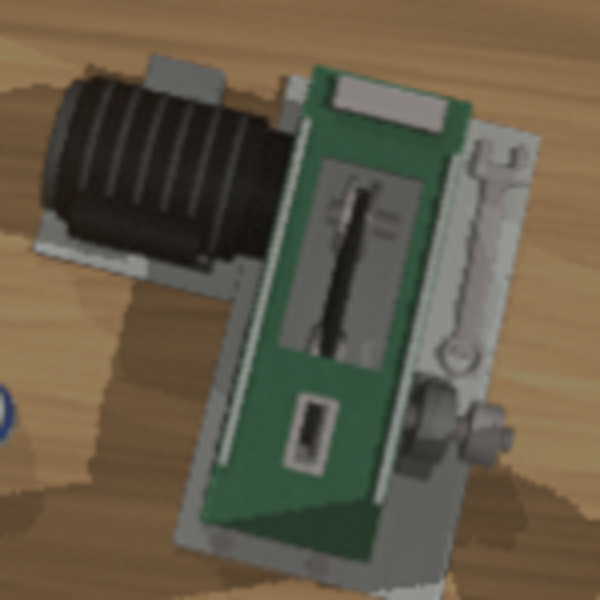

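View pics/topc.png

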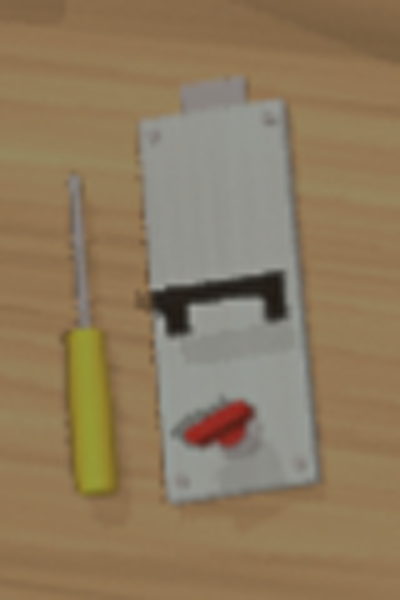

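View pics/sidec.png

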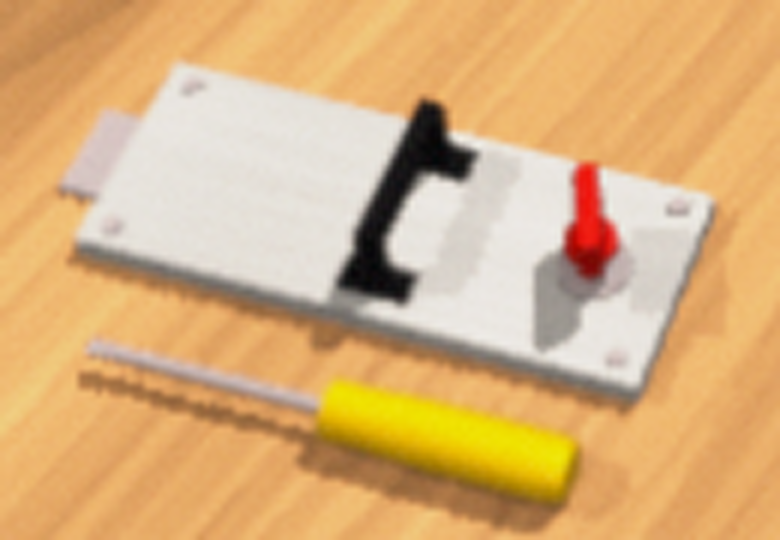

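View pics/sided.png

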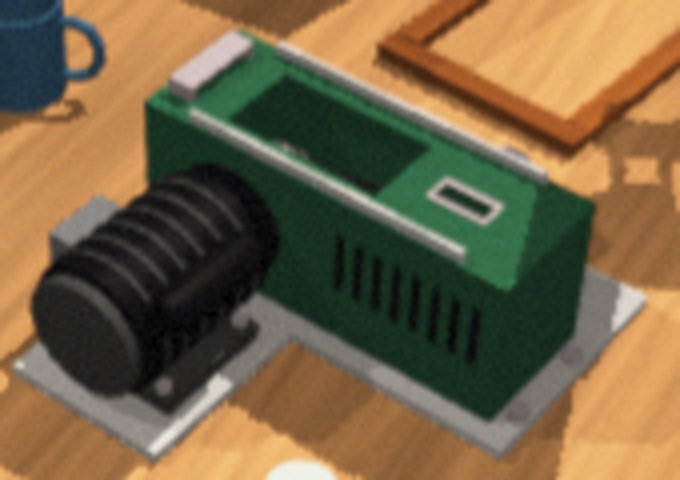

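```bash
cat > fit.py <<'E'
from h import *
from scipy.optimize import least_squares
def un(uv,x,y,k): return (np.array(uv,float)+.5)/k-.5+[x,y]
def fit(groups,p0):
    def res(p):
        c,s=np.cos(p[2]),np.sin(p[2]);o=[]
        for cm,P,uv in groups:
            P=np.array(P,float)/1000; W=np.c_[P[:,0]*c-P[:,1]*s+p[0],P[:,0]*s+P[:,1]*c+p[1],P[:,2]]
            o.append((proj(cm,W)-uv).ravel())
        return np.concatenate(o)
    r=least_squares(res,p0,loss="soft_l1"); return r.x,r.fun.reshape(-1,2)
E
python3 - <<'E'
from fit import *
T,S=cam("top"),cam("side")
np.set_printoptions(precision=4,suppress=True)
C=[(120,45,12),(120,-45,12),(-120,-45,12),(-120,45,12)]
tu=un([(140,120),(287,100),(320,482),(168,502)],120,140,5);su=un([(78,242),(178,66),(712,203),(637,388)],140,290,6)
for g in([(T,C,tu)],[(S,C,su)],[(T,C,tu),(S,C,su)]):
    p,r=fit(g,[.45,.2,0]);print("cover",p);print(r.round(1).tolist())
c,s=np.cos(p[2]),np.sin(p[2]);print("grip",p[0]-.005*c,p[1]-.005*s,"wing",p[0]-.085*c,p[1]-.085*s)
Dt=[(155,55,140),(155,-55,140),(-155,55,140),(-155,-55,140),(95,34,140),(95,-34,140),(-35,34,140),(-35,-34,140)]
du=un([(314,66),(470,102),(203,520),(370,560),(322,157),(425,182),(280,349),(385,370)],240,160,4)
Ds=[(155,55,140),(-155,55,140),(-155,-55,140),(95,-34,140),(-35,-34,140),(-35,34,140)]
dv=un([(147,103),(513,290),(593,206),(288,76),(430,150),(378,193)],240,150,4)
for g in([(T,Dt,du)],[(S,Ds,dv)],[(T,Dt,du),(S,Ds,dv)]):
    p,r=fit(g,[.4,-.2,-.2]);print("drive",p);print(r.round(1).tolist())
# red wing direction, in top at z 56
a=back(T,un([(188,440),(250,408)],120,140,5),.056);print("wing ends",a,np.arctan2(*(a[1]-a[0])[[1,0]]))
E
```

```text
cover [0.5768 0.237  0.2706]
[[0.5, 0.1], [-0.3, -0.1], [-0.3, -0.1], [0.2, 0.1]]
cover [0.5788 0.2419 0.2749]
[[-0.7, -0.1], [-0.0, -0.2], [0.6, -0.5], [0.1, 0.6]]
cover [0.5781 0.2402 0.275 ]
[[-0.6, -0.3], [-1.4, -0.6], [-1.1, -0.8], [-0.6, -0.4], [0.0, -0.5], [0.7, -0.5], [1.3, -0.9], [0.8, 0.2]]
grip 0.5732474110453322 0.23879518156993135 wing 0.4962526638316618 0.2170740190434228
drive [ 0.5048 -0.242  -0.1168]
[[-0.3, -0.4], [0.8, 0.1], [-0.1, 0.5], [0.7, 1.0], [0.4, -0.3], [-0.3, -0.5], [-0.3, -0.7], [-0.8, 0.3]]
drive [ 0.5061 -0.2374 -0.1211]
[[-0.6, -0.2], [-0.8, 0.5], [1.6, -0.6], [-0.3, -0.2], [1.1, -0.7], [-0.2, 1.1]]
drive [ 0.5056 -0.2408 -0.1194]
[[-0.6, -0.8], [0.5, -0.1], [-0.6, -0.0], [0.1, 0.7], [0.1, -0.6], [-0.6, -0.8], [-0.8, -1.1], [-1.3, -0.0], [0.2, -0.7], [0.1, -0.3], [2.3, -1.3], [0.4, -0.8], [1.8, -1.3], [0.6, 0.5]]
wing ends [[0.482  0.2282 0.056 ]
 [0.5049 0.1959 0.056 ]] -0.9541296530926348
```

{"op": "move_arm", "data": {
  "steps": [1,0.03,0.07,0.05,10,1,0.193,0.414,0.13,57.7,1,0.193,0.414,0.13,57.7,1,0.193,0.414,0.13,57.7,1,0.193,0.414,0.13,57.7,1,0.193,0.414,0.13,57.7,1,0.193,0.414,0.13,57.7,1,0.193,0.414,0.13,57.7,1,0.193,0.414,0.13,57.7,1,0.193,0.414,0.13,57.7]
}}

```text
time: 0.98
position: [0.4803, -0.2916, 0.3287]
tcp_rot: [-2.349, -2.086, 0.0]
wrist_force: [-0.4, -0.0, -0.1]
width: 0.999
```

{"op": "move_arm", "data": {
  "steps": [1,0,0,0,0,1,0.02,0.03,0,0,1,0.02,0.04,0,0,1,0.02,0.04,0,0,1,0.02,0.04,0,0,1,0.02,0.04,0,0,1,0.02,0.04,0,0,1,0.02,0.04,0,0,1,0.02,0.04,0,0,1,0.02,0.04,0,0]
}}

```text
time: 1.82
position: [0.4998, -0.254, 0.3282]
tcp_rot: [2.351, 2.084, -0.0]
wrist_force: [0.2, -0.1, 0.5]
width: 1.002
```

```bash
python3 - <<'E'
from h import *
import pickle
s,im=grab("wrist","pics/w1.png");pickle.dump(s,open("w1.pkl","wb"))
print(s["position"],s["tcp_rot"],abs(s["qd"]).max(),s["joint_positions"])
c=cam("wrist",s)
p=np.array([.505,-.241]);a=-.119;Rz=np.array([[np.cos(a),-np.sin(a)],[np.sin(a),np.cos(a)]])
for q in [(95,34),(95,-34),(-35,34),(-35,-34),(-85,0),(155,55),(155,-55),(-155,55),(-155,-55)]:
    w=Rz@(np.array(q)/1000)+p;print(q,proj(c,[*w,.14]).round(1))
E
```

```text
[ 0.49982822 -0.25401019  0.32822983] [ 2.35057432e+00  2.08431685e+00 -2.07292013e-04] 0.004894905555631256 [ 0.64583165  0.3047586  -0.3649615   1.82171206  0.12481746  1.03757505
  0.11269491]
(95, 34) [[382.7 132.2]]
(95, -34) [[378.1 199.8]]
(-35, 34) [[249.4 132.5]]
(-35, -34) [[251. 200.]]
(-85, 0) [[200.2 167.1]]
(155, 55) [[447.1 109.6]]
(155, -55) [[434.8 219.4]]
(-155, 55) [[123.4 110.1]]
(-155, -55) [[135.6 219.9]]
```

View pics/w1.png

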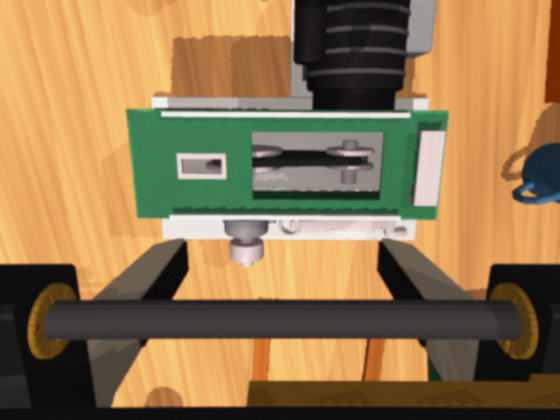

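The wrist view shows the guard deck (128..447, 110..219), slot at ~(202,166) and keeper at ~(428,168), close to the prediction. I'll refine with an enlarged view.

```bash
python3 - <<'E'
from h import *
im=cv2.imread("pics/w1.png")[:,:,::-1];crop(im,115,95,170,140,4,"pics/w1a.png");crop(im,290,95,170,140,4,"pics/w1b.png")
E
```

```text
(no output)
```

View pics/w1a.png

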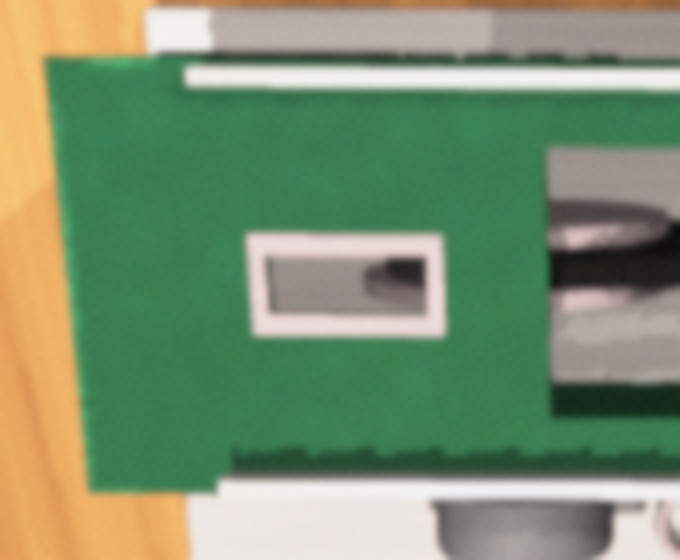

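View pics/w1b.png

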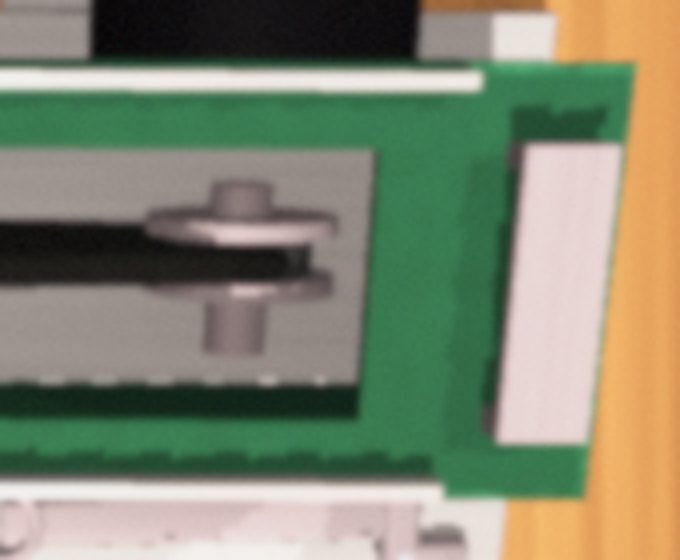

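```bash
python3 - <<'E'
from fit import *
import pickle
np.set_printoptions(precision=4,suppress=True)
s=pickle.load(open("w1.pkl","rb"));c=cam("wrist",s)
P=[(-35,34,140),(-35,-34,140),(-155,55,140),(-155,-55,140),(95,34,140),(95,-34,140),(155,55,140),(155,-55,140)]
uv=np.r_[un([(547,148),(552,416),(46,58),(90,492)],115,95,4),un([(375,150),(358,418),(634,64),(584,497)],290,95,4)]
p,r=fit([(c,P,uv)],[.505,-.24,-.12]);print(p,r.round(1).tolist())
E
```

```text
[ 0.5065 -0.2405 -0.1244] [[-0.3, -0.1], [-0.4, 0.5], [-1.1, -0.7], [-0.6, 0.8], [1.0, -0.2], [0.2, 0.5], [0.9, -0.9], [0.3, 0.6]]
```

{"op": "move_arm", "data": {
  "steps": [1,0.07,0.493,-0.06,22.6,1,0.07,0.493,-0.06,22.6,1,0.07,0.493,-0.06,22.6,1,0.07,0.493,-0.06,22.6,1,0.07,0.493,-0.06,22.6,1,0.07,0.493,-0.06,22.6,1,0.07,0.493,-0.06,22.6,1,0.07,0.493,-0.06,22.6,1,0.07,0.493,-0.06,22.6,1,0.07,0.493,-0.06,22.6]
}}

```text
time: 2.7
position: [0.5584, 0.158, 0.2783]
tcp_rot: [1.896, 2.505, 0.0]
wrist_force: [0.7, 0.1, 0.3]
width: 1.004
```

{"op": "move_arm", "data": {
  "steps": [1,0.01,0.03,0,0,1,0.01,0.06,0,0,1,0.01,0.08,0,0,1,0.01,0.08,0,0,1,0.01,0.08,0,0,1,0.01,0.08,0,0,1,0.01,0.08,0,0,1,0.01,0.08,0,0,1,0.01,0.08,0,0,1,0.01,0.08,0,0]
}}

```text
time: 3.53
position: [0.5684, 0.2353, 0.2786]
tcp_rot: [1.897, 2.504, -0.0]
wrist_force: [0.1, -0.4, -0.5]
width: 1.001
```

```bash
python3 - <<'E'
from h import *
import pickle
s,im=grab("wrist","pics/w2.png");pickle.dump(s,open("w2.pkl","wb"))
print(s["position"],s["tcp_rot"],abs(s["qd"]).max(),s["joint_positions"])
a=s["tcp_rot"];print("tooly",2*np.arctan2(a[1],a[0])-np.pi/2)
E
```

```text
[0.56843522 0.23533026 0.27855641] [ 1.89664680e+00  2.50406055e+00 -3.17943992e-05] 0.004468481723934519 [-0.10710026  0.44859976 -0.54771128  1.76386823  0.27125353  1.00475029
 -0.48336235]
tooly 0.2743194979079935
```

View pics/w2.png

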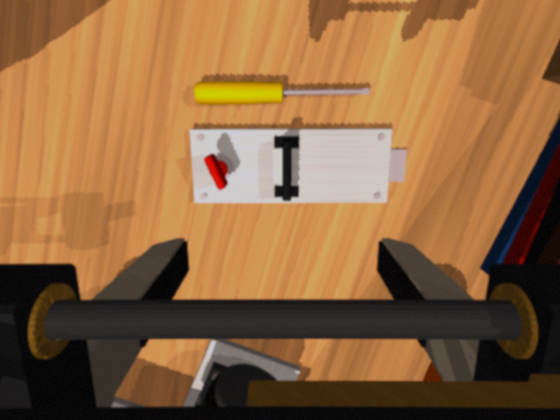

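```bash
python3 - <<'E'
from h import *
im=cv2.imread("pics/w2.png")[:,:,::-1];crop(im,180,115,240,100,3.3,"pics/w2a.png")
E
```

```text
(no output)
```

View pics/w2a.png

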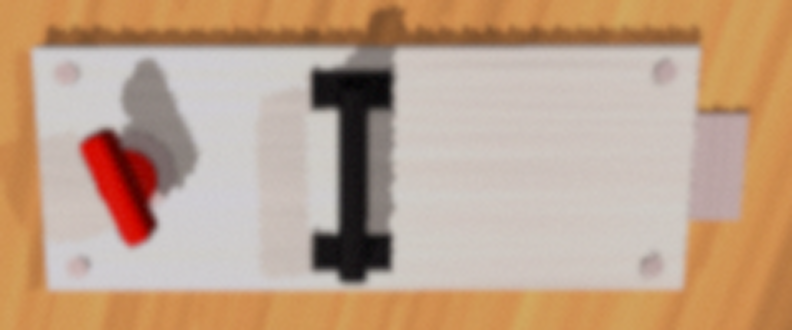

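```bash
python3 - <<'E'
from fit import *
import pickle
np.set_printoptions(precision=4,suppress=True)
s=pickle.load(open("w2.pkl","rb"));c=cam("wrist",s)
C=[(120,45,12),(120,-45,12),(-120,-45,12),(-120,45,12)]
uv=un([(700,46),(684,290),(47,290),(33,47)],180,115,3.3)
p,r=fit([(c,C,uv)],[.578,.24,.275]);print(p,r.round(1).tolist())
b=back(c,un([(354,75),(352,278)],180,115,3.3),.048);print("bar",b,b.mean(0))
q=p[:2]-.005*np.array([np.cos(p[2]),np.sin(p[2])]);print("grip",q, q-s["position"][:2])
w=back(c,un([(97,140),(138,237)],180,115,3.3),.056);d=w[1]-w[0];print("wing",w.mean(0),np.arctan2(d[1],d[0])-p[2],np.linalg.norm(d))
E
```

```text
[0.5785 0.2394 0.2745] [[0.3, 0.2], [-0.4, -0.2], [0.3, -0.0], [-0.3, 0.0]]
bar [[0.5635 0.2745 0.048 ]
 [0.5818 0.2076 0.048 ]] [0.5727 0.2411 0.048 ]
grip [0.5737 0.238 ] [0.0053 0.0027]
wing [0.4977 0.2178 0.056 ] -1.2170955195360986 0.034798332186579135
```

{"op": "move_arm", "data": {
  "steps": [0.5,0.005,0.003,-0.03,0,0.5,0.005,0.0035,-0.07,0,0.5,0.005,0.0035,-0.11,0,0.5,0.005,0.0035,-0.15,0,0.5,0.005,0.0035,-0.18,0,0.5,0.005,0.0035,-0.18,0,0.5,0.005,0.0035,-0.19,0,0.5,0.005,0.0035,-0.2,0,0.5,0.005,0.0035,-0.2,0,0.5,0.005,0.0035,-0.2,0],
  "force": 50
}}

```text
time: 4.42
position: [0.5738, 0.2399, 0.0794]
tcp_rot: [1.895, 2.505, 0.002]
wrist_force: [0.7, -1.2, -0.2]
width: 0.502
```

```bash
python3 - <<'E'
from h import *
s,im=grab("wrist","pics/w3.png");print(s["position"],s["wrist_force"])
E
```

```text
[0.5738152  0.23990823 0.07942031] [ 0.6550632  -1.20340301 -0.19382558]
```

View pics/w3.png

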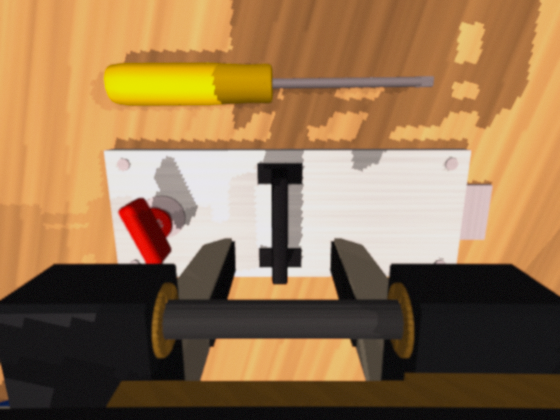

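The bar (280, 165-280) is centred between the fingers. Next I descend and close.

{"op": "move_arm", "data": {
  "steps": [0.5,0,0,-0.02,0,0.5,0,0,-0.0395,0,0.5,0,0,-0.0395,0,0.5,0,0,-0.0395,0,0,0,0,-0.0395,0,0,0,0,-0.0395,0,0,0,0,-0.0395,0,0,0,0,-0.0395,0,0,0,0,-0.0395,0,0,0,0,-0.0395,0],
  "force": 50
}}

```text
time: 5.3
position: [0.5732, 0.2396, 0.0392]
tcp_rot: [1.895, 2.505, -0.0]
wrist_force: [-4.7, -1.9, 3.4]
width: 0.12
```

{"op": "move_arm", "data": {
  "steps": [0,0,0,0.01,0,0,0,0,0.03,0,0,0,0,0.06,0,0,0,0,0.095,0,0,0,0,0.13,0,0,0,0,0.165,0,0,0,0,0.19,0,0,0,0,0.2,0,0,0,0,0.2,0,0,0,0,0.2,0]
}}

```text
time: 6.13
position: [0.5728, 0.239, 0.2381]
tcp_rot: [-1.896, -2.505, 0.002]
wrist_force: [1.0, -0.5, -4.7]
width: 0.095
```

```bash
python3 - <<'E'
from h import *
import pickle
s,im=grab("wrist","pics/w4.png");print(s["position"],s["wrist_force"],s["torque"],s["width"])
pickle.dump(s,open("w4.pkl","wb"))
_,im=grab("side");crop(im,100,170,220,200,3.5,"pics/s4.png")
E
```

```text
[0.57277822 0.23903288 0.2381263 ] [ 1.0467324  -0.46504502 -4.68200209] [-0.05861314 -0.1340646   0.02043514] 0.09530459066420648
```

View pics/w4.png

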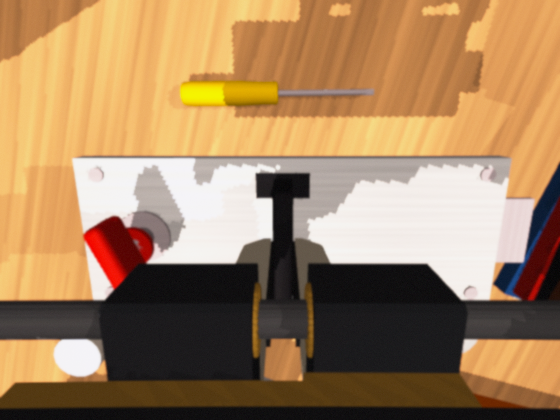

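View pics/s4.png

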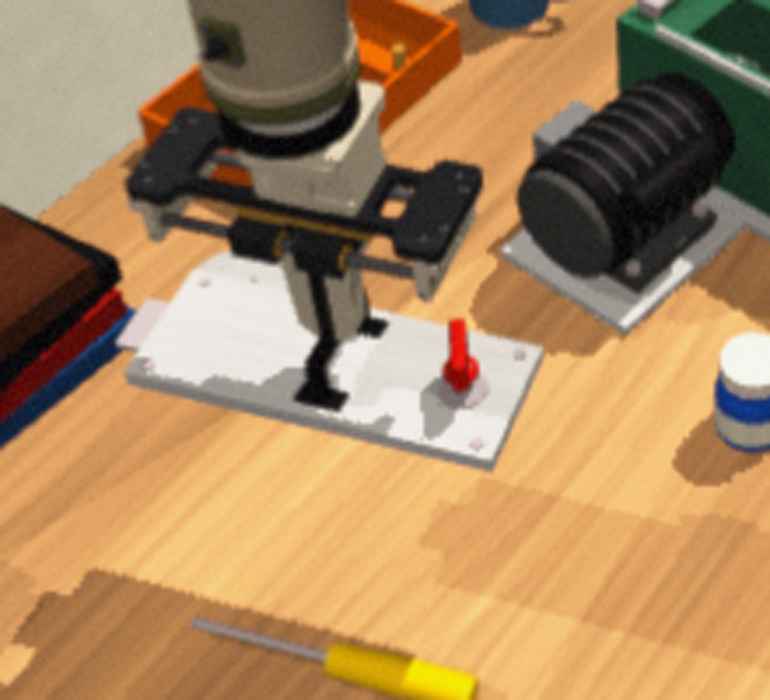

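```bash
python3 - <<'E'
from fit import *
import pickle
s=pickle.load(open("w4.pkl","rb"));c=cam("wrist",s)
a=.2745
Rz=R.from_euler("z",a).as_matrix()
P=np.array([(120,45,12),(-120,45,12),(142,20,4),(142,-20,4),(120,-45,12)])/1000
uv=np.array([(510,157),(75,158),(532,199),(526,263),(488,320)])[:4]
o=s["position"]+Rz@[.005,0,-.040]
print(proj(c,P@Rz.T+o).round(1))
def f(p):
    Rr=Rz@R.from_rotvec([p[0],p[1],p[2]]).as_matrix()
    W=(P[:4]-[-.005,0,.040])@Rr.T+s["position"]+Rz@[p[3],p[4],p[5]]
    return np.r_[(proj(c,W)-uv).ravel(),np.array(p[:3])*20,np.array(p[3:])*300]
r=least_squares(f,[0]*6);print(r.x.round(4),r.fun[:8].round(1))
E
```

```text
[[509.8 155. ]
 [ 70.7 155. ]
 [532.7 196.1]
 [521.2 259.6]
 [486.3 302.9]]
[-0.066   0.0111  0.0013  0.0023  0.0003  0.0013] [-0.6  0.1  0.   0.1  1.4 -0.3 -1.   0.2]
```

{"op": "move_arm", "data": {
  "steps": [0,-0.004,-0.02,0,-2,0,-0.012,-0.06,0,-4,0,-0.02,-0.1,0,-7,0,-0.028,-0.14,0,-10,0,-0.036,-0.18,0,-13,0,-0.044,-0.22,0,-16,0,-0.052,-0.26,0,-19,0,-0.06,-0.3,0,-22,0,-0.068,-0.34,0,-22.8,0,-0.076,-0.38,0,-22.8]
}}

```text
time: 7.07
position: [0.4956, -0.142, 0.2373]
tcp_rot: [-2.352, -2.079, 0.003]
wrist_force: [1.6, 0.2, -4.4]
width: 0.094
```

{"op": "move_arm", "data": {
  "steps": [0,-0.009,-0.04,0,0,0,-0.016,-0.07,0,0,0,-0.021,-0.09,0,0,0,-0.0226,-0.0955,0,0,0,-0.0226,-0.0955,0,0,0,-0.0226,-0.0955,0,0,0,-0.0226,-0.0955,0,0,0,-0.0226,-0.0955,0,0,0,-0.0226,-0.0955,0,0,0,-0.0226,-0.0955,0,0]
}}

```text
time: 7.9
position: [0.475, -0.235, 0.2389]
tcp_rot: [2.352, 2.083, 0.0]
wrist_force: [0.1, -0.2, -4.8]
width: 0.089
```

```bash
python3 - <<'E'
from h import *
import pickle
s,im=grab("wrist","pics/w5.png");a=s["tcp_rot"];y=2*np.arctan2(a[1],a[0])-np.pi/2
print(s["position"],y,s["wrist_force"],s["torque"],s["width"])
pickle.dump(s,open("w5.pkl","wb"))
Rz=R.from_euler("z",-.123).as_matrix();print("grip in drive",Rz.T@(s["position"]-[.506,-.2405,0]))
_,im=grab("side");crop(im,230,110,190,150,4,"pics/s5.png")
_,im=grab("top");crop(im,250,150,150,150,4,"pics/t5.png")
E
```

```text
[ 0.47495875 -0.23497524  0.23893574] -0.1208889206440178 [ 0.07042265 -0.24715041 -4.76201529] [-0.03808752 -0.06206398  0.01929112] 0.08910634109145193
grip in drive [-0.03148457  0.00167457  0.23893574]
```

View pics/w5.png

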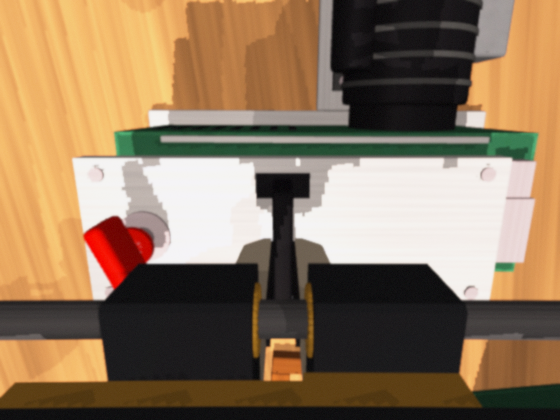

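View pics/s5.png

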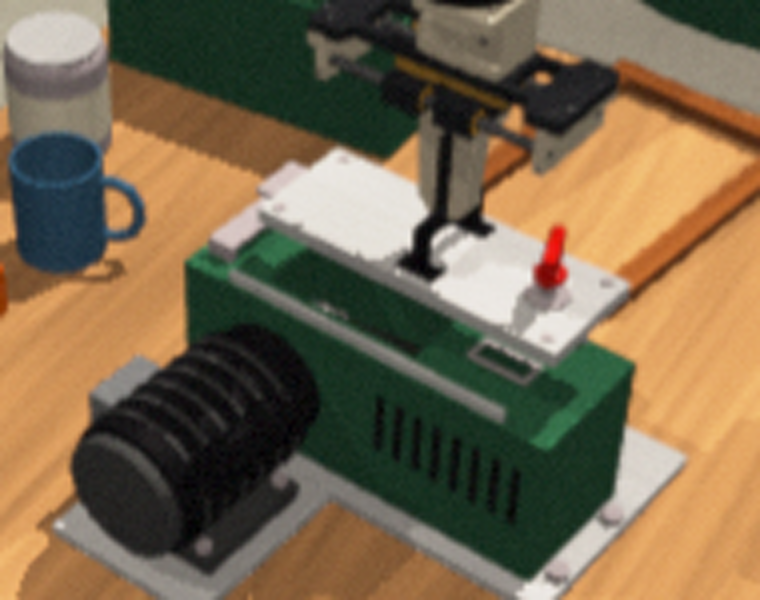

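View pics/t5.png

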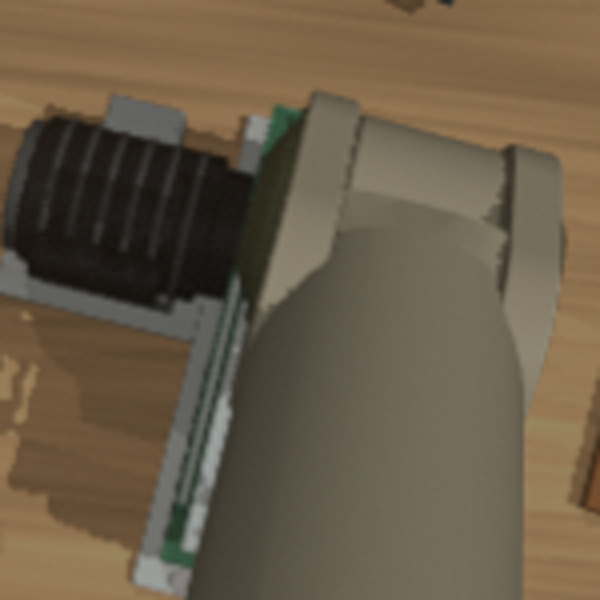

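```bash
python3 - <<'E'
from h import *
import pickle
np.set_printoptions(precision=4,suppress=True)
im=cv2.imread("pics/w5.png")[:,:,::-1];crop(im,60,110,200,130,4,"pics/w5a.png");crop(im,380,110,180,130,4,"pics/w5b.png")
s=pickle.load(open("w5.pkl","rb"));c=cam("wrist",s)
Rz=R.from_euler("z",-.123).as_matrix()
print((back(c,[(75,158),(510,157.5)],s["position"][2]-.040+.012)-[.506,-.2405,0])@Rz)
print((back(c,[(162,137),(488,138),(162,142),(488,142)],.149)-[.506,-.2405,0])@Rz)
E
```

```text
[[-0.1445  0.0453  0.2109]
 [ 0.0938  0.0459  0.2109]]
[[-0.1163  0.0521  0.149 ]
 [ 0.1149  0.0515  0.149 ]
 [-0.1166  0.0486  0.149 ]
 [ 0.1153  0.0487  0.149 ]]
```

View pics/w5a.png

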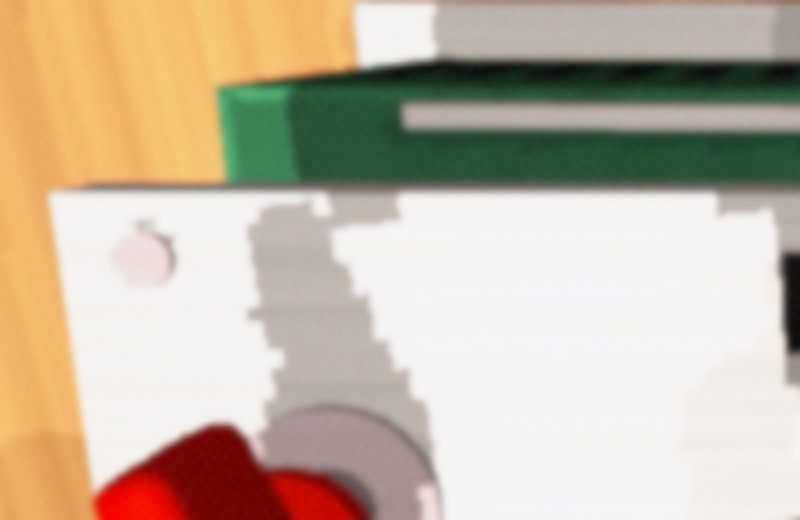

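View pics/w5b.png

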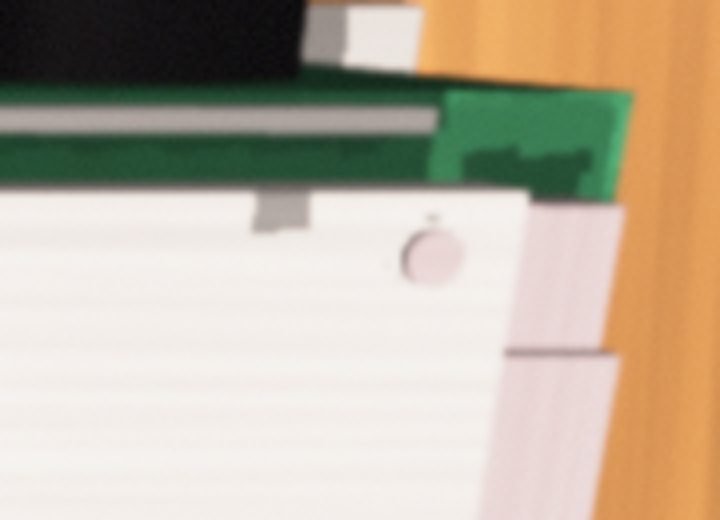

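{"op": "move_arm", "data": {
  "steps": [0,-0.002,-0.0003,-0.01,0,0,-0.002,-0.0003,-0.02,0,0,-0.002,-0.0003,-0.03,0,0,-0.002,-0.0003,-0.04,0,0,-0.002,-0.0003,-0.045,0,0,-0.002,-0.0003,-0.045,0,0,-0.002,-0.0003,-0.045,0,0,-0.002,-0.0003,-0.045,0,0,-0.002,-0.0003,-0.045,0,0,-0.002,-0.0003,-0.045,0]
}}

```text
time: 8.88
position: [0.4729, -0.2363, 0.1943]
tcp_rot: [2.353, 2.081, 0.0]
wrist_force: [-1.0, 0.2, -3.8]
width: 0.091
```

```bash
python3 - <<'E'
from h import *
import pickle
np.set_printoptions(precision=4,suppress=True)
s,im=grab("wrist","pics/w6.png");a=s["tcp_rot"];y=2*np.arctan2(a[1],a[0])-np.pi/2
print(s["position"],y,s["wrist_force"],s["torque"],s["width"])
pickle.dump(s,open("w6.pkl","wb"))
Rz=R.from_euler("z",-.123).as_matrix();print("grip in drive",Rz.T@(s["position"]-[.506,-.2405,0]))
crop(im,60,90,480,120,1.6,"pics/w6a.png")
_,im=grab("side");crop(im,250,130,170,130,4.5,"pics/s6.png")
E
```

```text
[ 0.4729 -0.2363  0.1943] -0.12244087024397077 [-0.9632  0.2046 -3.7951] [ 0.0061 -0.0815 -0.0051] 0.09147958343341861
grip in drive [-0.0334  0.0001  0.1943]
```

View pics/w6.png

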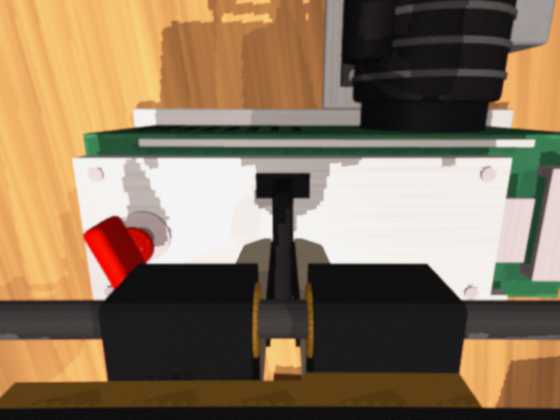

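View pics/s6.png

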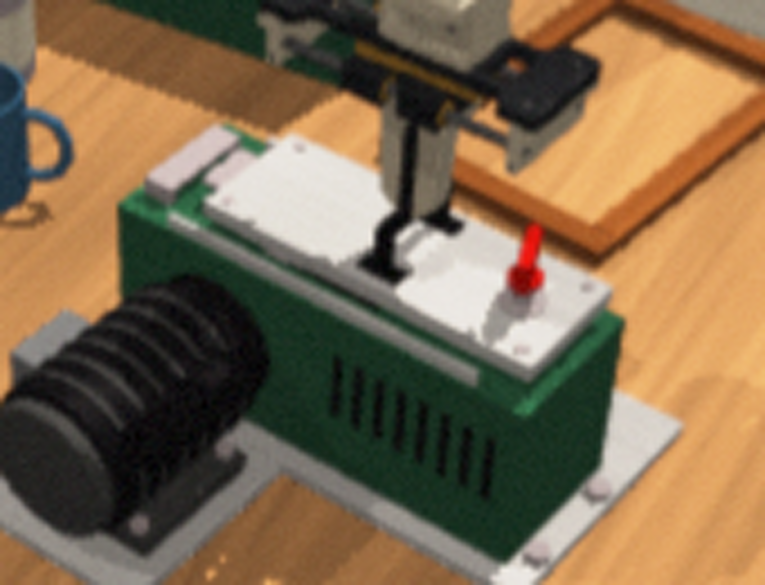

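{"op": "move_arm", "data": {
  "steps": [0,0,0.0008,0,0,0,0,0.0008,-0.003,0,0,0,0.0008,-0.006,0,0,0,0.0008,-0.009,0,0,0,0.0008,-0.011,0,0,0,0.0008,-0.013,0,0,0,0.0008,-0.0145,0,0,0,0.0008,-0.0155,0,0,0,0.0008,-0.0155,0,0,0,0.0008,-0.0155,0]
}}

```text
time: 9.82
position: [0.4726, -0.2353, 0.1793]
tcp_rot: [2.353, 2.081, -0.001]
wrist_force: [-3.8, 2.0, 8.6]
width: 0.093
```

```bash
cat > chk.py <<'E'
from h import *
import sys
np.set_printoptions(precision=4,suppress=True)
n=sys.argv[1]
s,im=grab("wrist",f"pics/w{n}.png");a=s["tcp_rot"];y=2*np.arctan2(a[1],a[0])-np.pi/2
print(s["time"],s["position"],y,s["wrist_force"],s["torque"],s["width"])
Rz=R.from_euler("z",-.123).as_matrix();print("tcp in drive",Rz.T@(s["position"]-[.506,-.2405,0]),"F drive",Rz.T@s["wrist_force"])
import pickle;pickle.dump(s,open(f"w{n}.pkl","wb"))
_,im=grab("side",f"pics/sf{n}.png");crop(im,250,130,170,130,4.5,f"pics/s{n}.png")
E
python3 chk.py 7
```

```text
9.8167 [ 0.4726 -0.2353  0.1793] -0.1224123610382517 [-3.8001  1.9777  8.6461] [0.3367 0.8072 0.0064] 0.09346447922040796
tcp in drive [-0.0338  0.0011  0.1793] F drive [-4.014   1.4965  8.6461]
```

View pics/w7.png

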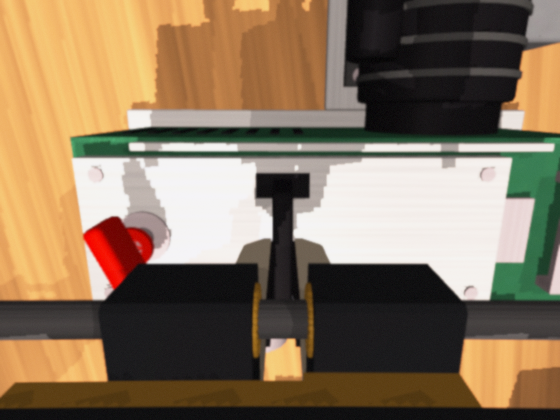

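View pics/s7.png

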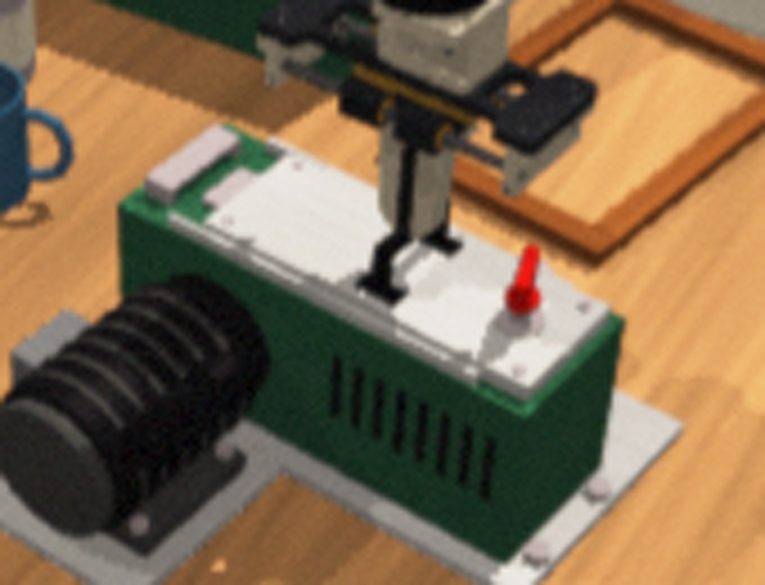

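{"op": "move_arm", "data": {
  "steps": [0,0,0,0.0003,0,0,0.004,-0.0005,0.0003,0,0,0.008,-0.001,0.0003,0,0,0.012,-0.0015,0.0003,0,0,0.016,-0.002,0.0003,0,0,0.02,-0.0025,0.0003,0,0,0.023,-0.0028,0.0003,0,0,0.026,-0.0032,0.0003,0,0,0.027,-0.0033,0.0003,0,0,0.027,-0.0033,0.0003,0]
}}

```text
time: 10.75
position: [0.4975, -0.2388, 0.1793]
tcp_rot: [-2.352, -2.079, 0.005]
wrist_force: [-10.0, 0.7, 14.1]
width: 0.088
```

```bash
python3 chk.py 8
```

```text
10.75 [ 0.4975 -0.2388  0.1793] -6.406326183848196 [-10.0349   0.6501  14.0966] [ 0.2462  2.3384 -0.04  ] 0.08762805319065373
tcp in drive [-0.0087  0.0006  0.1793] F drive [-10.0389  -0.586   14.0966]
```

View pics/w8.png

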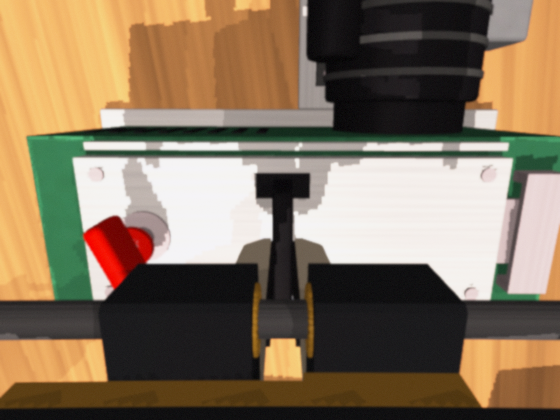

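View pics/s8.png

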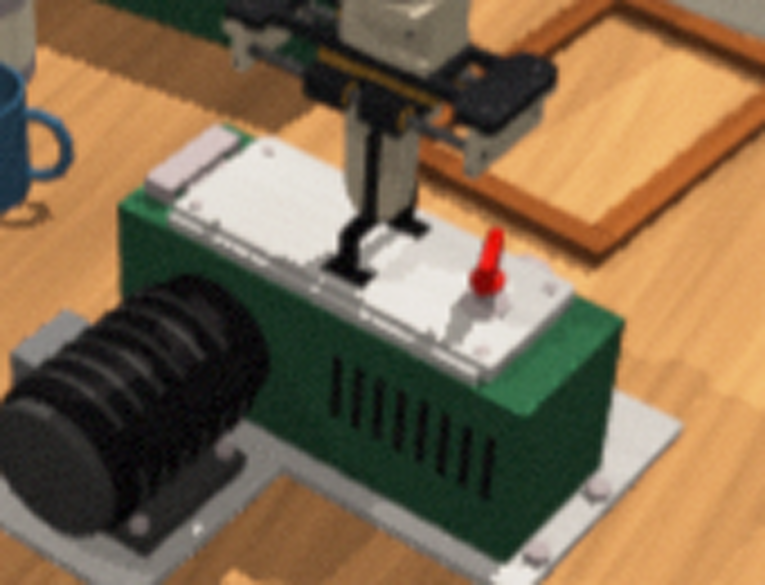

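{"op": "move_arm", "data": {
  "steps": [0,0.001,-0.0001,0.0005,0,0,0.002,-0.0002,0.0005,0,0,0.003,-0.0003,0.0005,0,0,0.004,-0.0005,0.0005,0,0,0.005,-0.0006,0.0005,0,0,0.006,-0.0007,0.0005,0,0,0.007,-0.0008,0.0005,0,0,0.007,-0.0008,0.0005,0,0,0.007,-0.0008,0.0005,0,0,0.007,-0.0008,0.0005,0]
}}

```text
time: 11.68
position: [0.5013, -0.239, 0.1793]
tcp_rot: [-2.349, -2.076, 0.011]
wrist_force: [-19.1, 3.4, 19.9]
width: 0.092
```

```bash
python3 chk.py 9
```

```text
11.6833 [ 0.5013 -0.239   0.1793] -6.406593664115743 [-19.0514   3.3922  19.8736] [0.7202 4.5918 0.0075] 0.09181060075955899
tcp in drive [-0.0048  0.0009  0.1793] F drive [-19.3236   1.0291  19.8736]
```

View pics/w9.png

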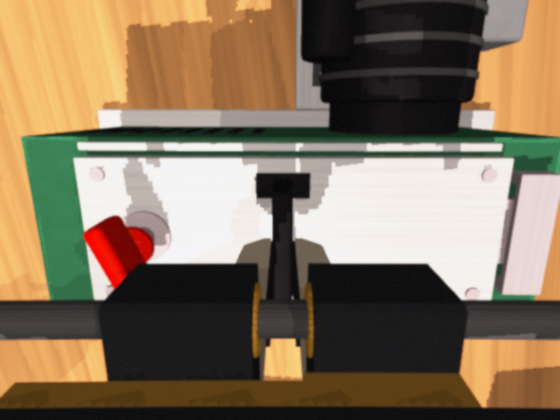

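```bash
python3 - <<'E'
from h import *
im=cv2.imread("pics/w9.png")[:,:,::-1];crop(im,460,130,100,80,7,"pics/w9a.png")
E
```

```text
(no output)
```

View pics/w9a.png

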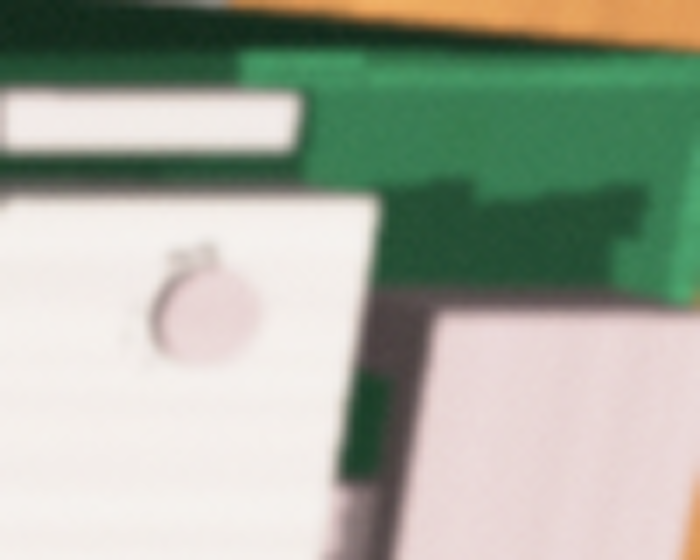

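```bash
python3 - <<'E'
from fit import *
import pickle
np.set_printoptions(precision=4,suppress=True)
s=pickle.load(open("w9.pkl","rb"));c=cam("wrist",s)
Rz=R.from_euler("z",-.123).as_matrix()
D=lambda uv,z:(back(c,un(uv,460,130,7),z)-[.506,-.2405,0])@Rz
print("cover corner & edge",D([(382,195),(350,410)],.152))
print("keeper top edge",D([(434,312),(400,550)],.153))
print("rail end",D([(303,93)],.149))
E
```

```text
cover corner & edge [[0.1213 0.045  0.152 ]
 [0.1215 0.028  0.152 ]]
keeper top edge [[0.1261 0.036  0.153 ]
 [0.1266 0.0168 0.153 ]]
rail end [[0.1158 0.0526 0.149 ]]
```

{"op": "move_arm", "data": {
  "steps": [0,-0.002,0.0002,0,0,0,-0.003,0.0004,0,0,0,-0.004,0.0005,0,0,0,-0.004,0.0005,0,0,0.4,-0.004,0.0005,0,0,0.4,-0.004,0.0005,0,0,0.4,-0.004,0.0005,0,0,0.4,-0.004,0.0005,0,0,0.4,-0.004,0.0005,0,0,0.4,-0.004,0.0005,0,0]
}}

```text
time: 12.62
position: [0.5029, -0.2389, 0.1792]
tcp_rot: [2.353, 2.081, 0.0]
wrist_force: [0.1, 0.6, 1.0]
width: 0.391
```

```bash
python3 chk.py 10
```

```text
12.6167 [ 0.5029 -0.2389  0.1792] -0.12228333579563988 [0.1219 0.598  0.9551] [-0.0474 -0.0588  0.0236] 0.391392835100373
tcp in drive [-0.0032  0.0012  0.1792] F drive [0.0476 0.6085 0.9551]
```

View pics/w10.png

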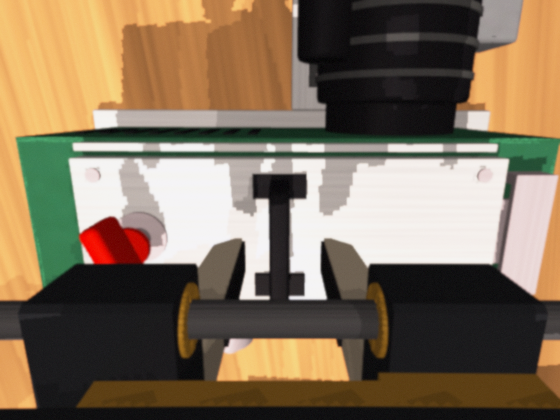

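{"op": "move_arm", "data": {
  "steps": [0.4,0,0,0,0,0.4,0,0,0.03,0,0.4,0,0,0.06,0,0.4,0,0,0.09,10,0.4,-0.03,0.003,0.1,16,0.4,-0.06,0.006,0.1,20.2,0.4,-0.081,0.009,0.1,20.2,0.4,-0.081,0.009,0.1,20.2,0.4,-0.081,0.009,0.1,20.2,0.4,-0.081,0.009,0.1,20.2]
}}

```text
time: 13.55
position: [0.4225, -0.2302, 0.2795]
tcp_rot: [1.952, 2.46, 0.001]
wrist_force: [0.4, 0.1, 0.3]
width: 0.398
```

```bash
python3 chk.py 11; python3 - <<'E'
from h import *
s,im=grab("top");crop(im,250,150,150,150,4,"pics/t11.png")
im=cv2.imread("pics/w11.png")[:,:,::-1];crop(im,130,80,300,200,2.6,"pics/w11a.png")
E
```

```text
13.55 [ 0.4225 -0.2302  0.2795] 0.22956043525245962 [0.4024 0.1201 0.262 ] [-0.0377 -0.1016  0.0145] 0.39836028683398783
tcp in drive [-0.0841 -0.      0.2795] F drive [0.3846 0.1686 0.262 ]
```

View pics/w11.png

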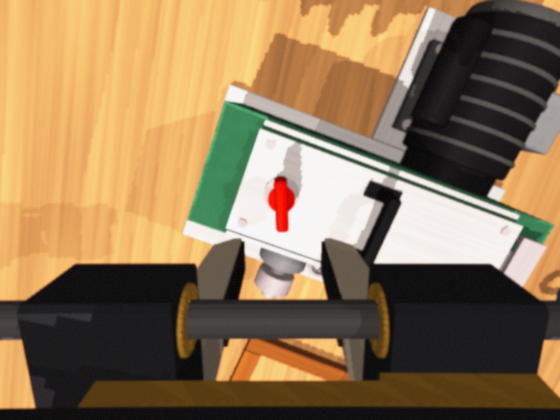

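View pics/s11.png

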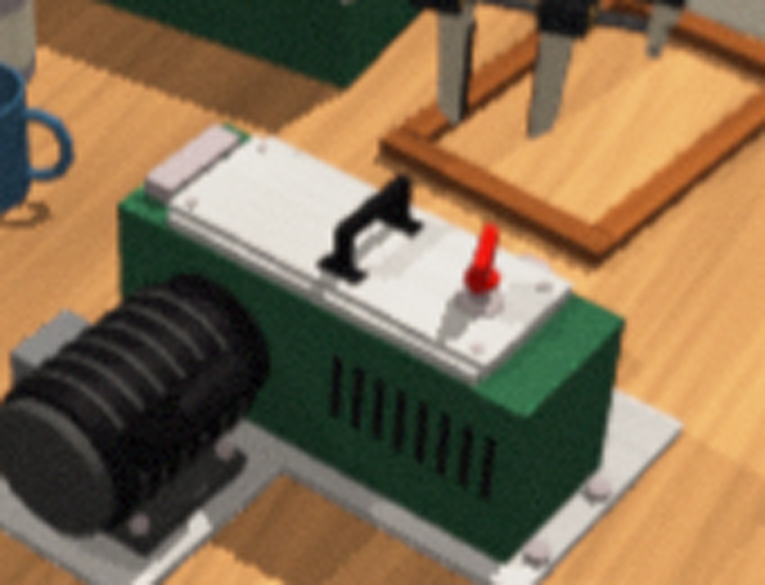

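View pics/w11a.png

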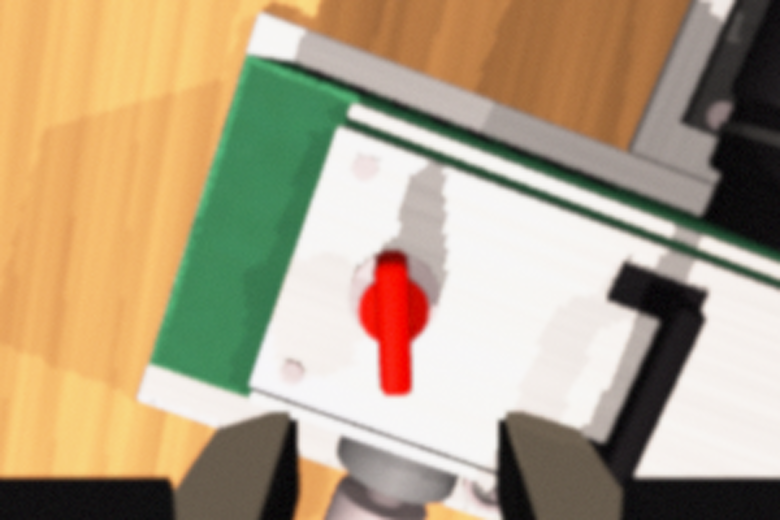

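```bash
python3 - <<'E'
from fit import *
import pickle
np.set_printoptions(precision=4,suppress=True)
s=pickle.load(open("w11.pkl","rb"));c=cam("wrist",s)
Rz=R.from_euler("z",-.123).as_matrix();o=[.506,-.2405,0]
B=lambda uv,z:back(c,un(uv,130,80,2.6),z)
e=B([(343,127),(250,388)],.152);print("corners drive",(e-o)@Rz)
# predict the wing outline
for th in(1.15,1.22,1.3):
    a=-.123-th; wd=np.array([np.cos(a),np.sin(a),0]);ctr=Rz@[-.0845,0,0]+o
    pts=[ctr+wd*k*.02+[0,0,z] for k in(-1,1) for z in(.196,.172)]
    print(th,((proj(c,pts)-[130,80]+.5)*2.6-.5).round(0).tolist())
w=B([(392,265),(397,390)],.196);d=w[1]-w[0];print(w.mean(0),np.arctan2(d[1],d[0]),np.linalg.norm(d),(w.mean(0)-o)@Rz)
E
```

```text
corners drive [[-0.1177  0.0453  0.152 ]
 [-0.1185 -0.0462  0.152 ]]
1.15 [[388.0, 262.0], [388.0, 246.0], [398.0, 399.0], [397.0, 373.0]]
1.22 [[393.0, 262.0], [393.0, 246.0], [393.0, 399.0], [393.0, 373.0]]
1.3 [[398.0, 262.0], [398.0, 246.0], [387.0, 399.0], [388.0, 373.0]]
[ 0.4225 -0.2291  0.196 ] -1.3039244472302132 0.036356558962625726 [-0.0843  0.001   0.196 ]
```

{"op": "move_arm", "data": {
  "steps": [0.4,0,0.0005,-0.03,2,0.4,0,0.0005,-0.06,2,0.4,0,0.0005,-0.085,2,0.4,0,0.0005,-0.0925,2,0.4,0,0.0005,-0.0925,2,0.4,0,0.0005,-0.0925,2,0,0,0.0005,-0.0925,2,0,0,0.0005,-0.0925,2,0,0,0.0005,-0.0925,2,0,0,0.0005,-0.0925,2],
  "force": 30
}}

```text
time: 14.53
position: [0.422, -0.2297, 0.1876]
tcp_rot: [1.908, 2.494, 0.0]
wrist_force: [-0.2, -0.5, -0.6]
width: 0.161
```

```bash
python3 chk.py 12
```

```text
14.5333 [ 0.422  -0.2297  0.1876] 0.26477728041164594 [-0.2061 -0.4541 -0.5532] [-0.0114 -0.0995  0.0186] 0.1606361626886354
tcp in drive [-0.0847  0.0004  0.1876] F drive [-0.1488 -0.476  -0.5532]
```

View pics/w12.png

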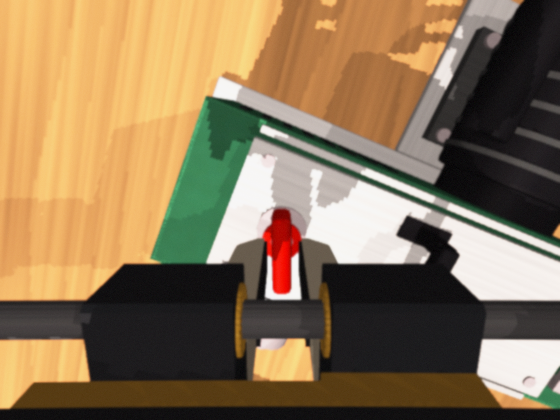

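View pics/s12.png

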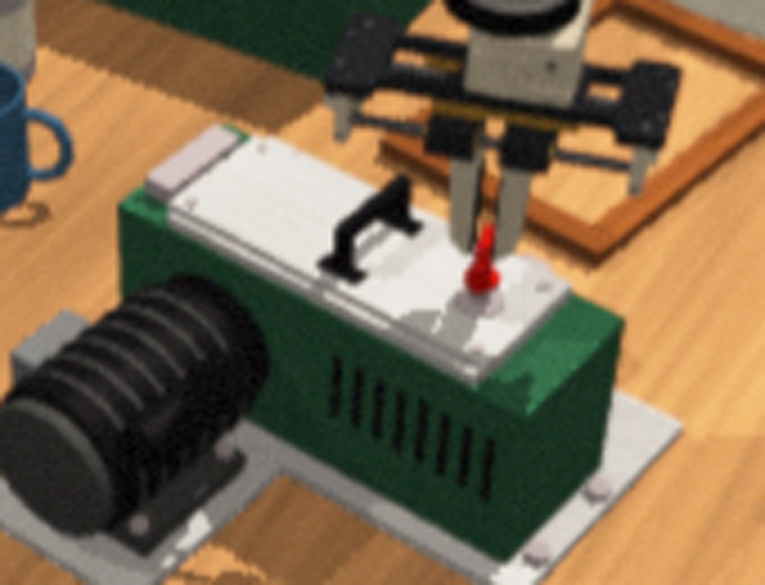

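{"op": "move_arm", "data": {
  "steps": [0,0,0,0,0,0,0,0,0,0,0,0,0,0,0,0,0,0,0,5,0,0,0,0,10,0,0,0,0,15,0,0,0,0,20,0,0,0,0,25,0,0,0,0,30,0,0,0,0,30]
}}

```text
time: 15.47
position: [0.4211, -0.2298, 0.1866]
tcp_rot: [-1.192, -2.906, 0.001]
wrist_force: [-3.0, -2.9, 3.1]
width: 0.102
```

```bash
python3 chk.py 13
```

```text
15.4667 [ 0.4211 -0.2298  0.1866] -5.491306214359756 [-2.9528 -2.9114  3.1431] [-0.5565  0.4845  0.0405] 0.10173353466745624
tcp in drive [-0.0856  0.0002  0.1866] F drive [-2.5733 -3.2517  3.1431]
```

View pics/w13.png

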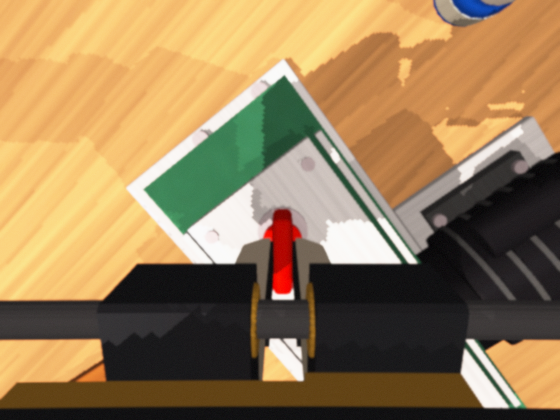

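{"op": "move_arm", "data": {
  "steps": [0,0.0005,0,0,5,0,0.0005,0,0,10,0,0.0005,0,0,15,0,0.0005,0,0,20,0,0.0005,0,0,25,0,0.0005,0,0,30,0,0.0005,0,0,35,0,0.0005,0,0,37.5,0,0.0005,0,0,37.5,0,0.0005,0,0,37.5]
}}

```text
time: 16.4
position: [0.421, -0.2298, 0.1864]
tcp_rot: [-0.205, -3.133, 0.0]
wrist_force: [-4.8, -2.2, 3.8]
width: 0.101
```

```bash
python3 chk.py 14
```

```text
16.4 [ 0.421  -0.2298  0.1864] -4.84339000772648 [-4.8204 -2.176   3.8092] [-0.6492  0.8771  0.0396] 0.10096447045051991
tcp in drive [-0.0857  0.0002  0.1864] F drive [-4.517  -2.751   3.8092]
```

View pics/w14.png

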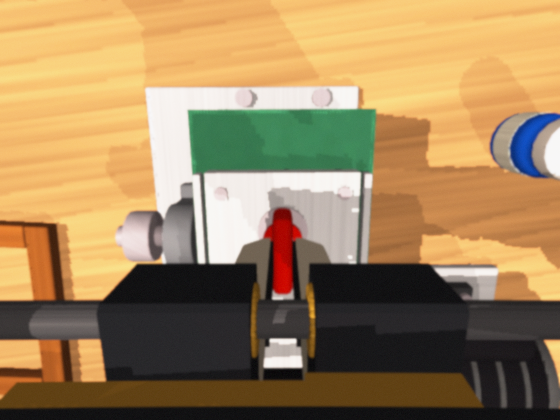

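View pics/s14.png

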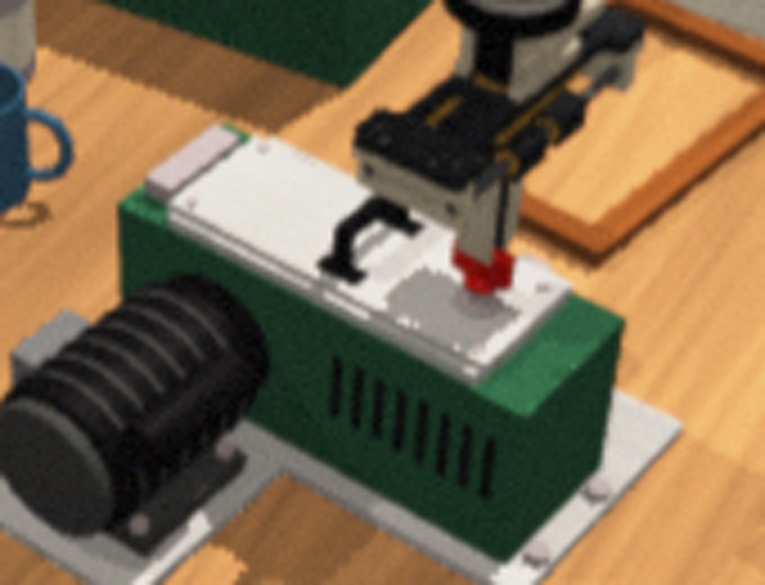

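{"op": "move_arm", "data": {
  "steps": [0,0,0,-0.002,0,0,0,0,-0.004,0,0,0,0,-0.006,0,0,0,0,-0.008,0,0,0,0,-0.01,0,0,0,0,-0.012,0,0,0,0,-0.014,0,0,0,0,-0.0155,0,0,0,0,-0.0155,0,0,0,0,-0.0155,0],
  "force": 45
}}

```text
time: 17.33
position: [0.4214, -0.2299, 0.1729]
tcp_rot: [-0.206, -3.133, 0.005]
wrist_force: [-11.9, -1.6, 33.5]
width: 0.094
```

```bash
python3 chk.py 15
```

```text
17.3333 [ 0.4214 -0.2299  0.1729] -4.843578816709838 [-11.8529  -1.561   33.5287] [-0.2187  2.7287  0.0073] 0.09381108902583972
tcp in drive [-0.0853  0.0002  0.1729] F drive [-11.5718  -3.0035  33.5287]
```

View pics/w15.png

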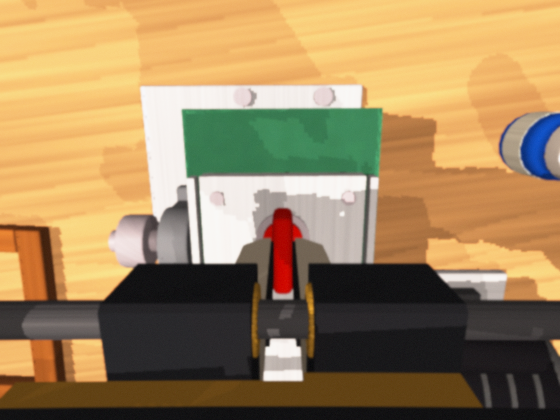

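View pics/s15.png

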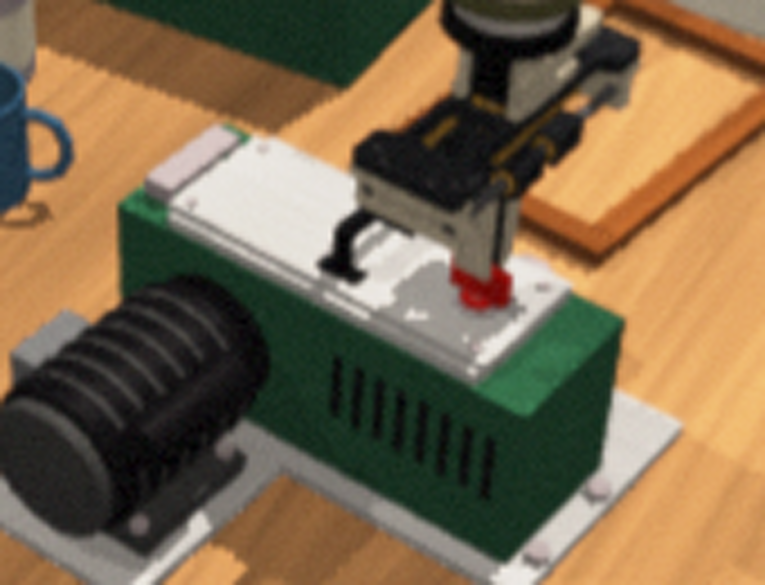

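{"op": "move_arm", "data": {
  "steps": [0,-0.001,0,0.001,0,0,-0.001,0,0.001,-5,0,-0.001,0,0.001,-10,0,-0.001,0,0.001,-15,0,-0.001,0,0.001,-20,0,-0.001,0,0.001,-25,0,-0.001,0,0.001,-30,0,-0.001,0,0.001,-35,0,-0.001,0,0.001,-40,0,-0.001,0,0.001,-45]
}}

```text
time: 18.27
position: [0.4214, -0.2293, 0.1732]
tcp_rot: [1.395, 2.814, -0.001]
wrist_force: [-5.8, -0.6, 15.0]
width: 0.086
```

```bash
python3 chk.py 16
```

```text
18.2667 [ 0.4214 -0.2293  0.1732] 0.6505324882556325 [-5.8167 -0.6254 14.979 ] [-0.0339  1.1004  0.0533] 0.08596192952214131
tcp in drive [-0.0853  0.0007  0.1732] F drive [-5.696  -1.3343 14.979 ]
```

View pics/w16.png

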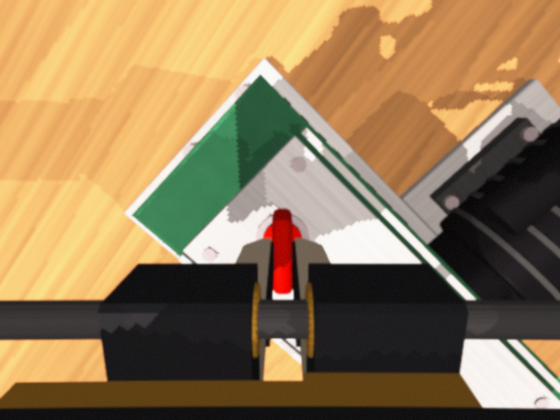

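{"op": "move_arm", "data": {
  "steps": [0,0,0,0,-5,0,0,0,0,-10,0,0,0,0,-15,0,0,0,0,-20,0,0,0,0,-25,0,0,0,0,-30,0,0,0,0,-35,0,0,0,0,-40,0,0,0,0,-45.5,0,0,0,0,-45.5]
}}

```text
time: 19.2
position: [0.422, -0.2292, 0.1732]
tcp_rot: [2.375, 2.054, 0.001]
wrist_force: [-4.1, 0.2, 12.8]
width: 0.095
```

```bash
python3 chk.py 17
```

```text
19.2 [ 0.422  -0.2292  0.1732] -0.1448709937416559 [-4.1156  0.2006 12.8187] [ 0.0578  0.7022 -0.0497] 0.09508025474412464
tcp in drive [-0.0848  0.0009  0.1732] F drive [-4.1091 -0.3058 12.8187]
```

View pics/w17.png

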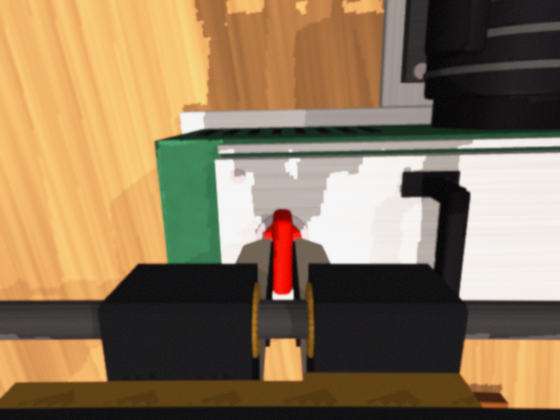

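The wing is across (282, 210-292). Next: ease off, open and retreat.

{"op": "move_arm", "data": {
  "steps": [0,0,0,0.001,0,0,0,0,0.002,0,0,0,0,0.002,0,0.4,0,0,0.002,0,0.4,0,0,0.002,0,0.4,0,0,0.002,0,0.4,0,0,0.002,0,0.4,0,0,0.002,0,0.4,0,0,0.002,0,0.4,0,0,0.002,0]
}}

```text
time: 20.13
position: [0.4211, -0.2294, 0.1742]
tcp_rot: [-2.368, -2.065, 0.0]
wrist_force: [0.6, 0.9, 0.2]
width: 0.397
```

{"op": "move_arm", "data": {
  "steps": [0.4,0,0,0.01,0,0.4,0,0,0.03,0,0.4,0,0,0.06,0,0.4,0,0,0.09,0,0.4,0,0,0.11,0,0.4,0,0,0.11,0,0.4,0,0,0.11,0,0.4,0,0,0.11,0,0.4,0,0,0.11,0,0.4,0,0,0.11,0]
}}

```text
time: 20.97
position: [0.4206, -0.2292, 0.2833]
tcp_rot: [-2.366, -2.064, 0.001]
wrist_force: [-0.5, 0.5, 0.6]
width: 0.401
```

```bash
python3 chk.py 18; python3 - <<'E'
from h import *
im=cv2.imread("pics/w18.png")[:,:,::-1];crop(im,170,100,300,180,2.6,"pics/w18a.png")
E
```

```text
20.9667 [ 0.4206 -0.2292  0.2833] -6.419470507620035 [-0.5     0.4803  0.5659] [ 0.0155 -0.063  -0.0162] 0.4012957315691087
tcp in drive [-0.0861  0.0007  0.2833] F drive [-0.5551  0.4153  0.5659]
```

View pics/w18.png

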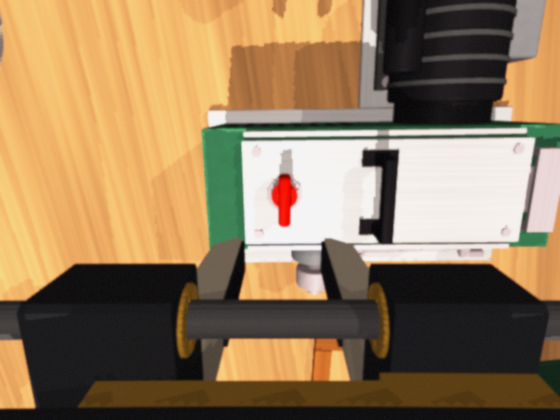

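View pics/s18.png

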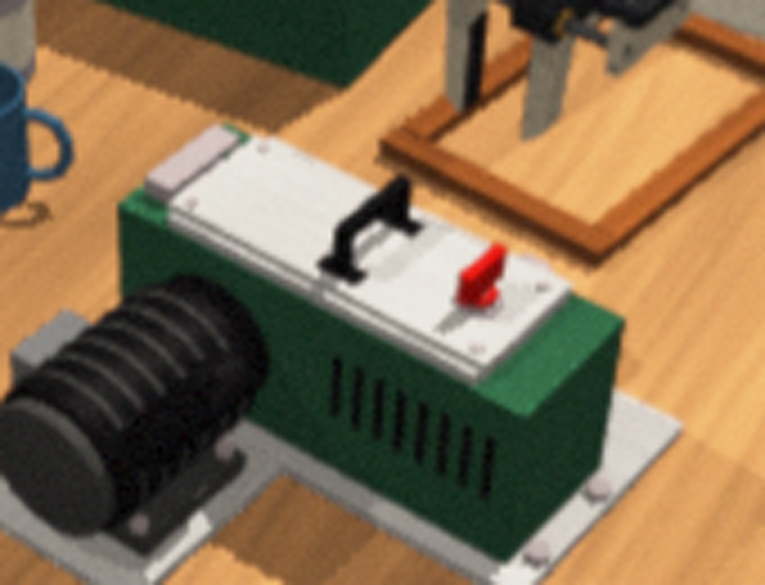

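View pics/w18a.png

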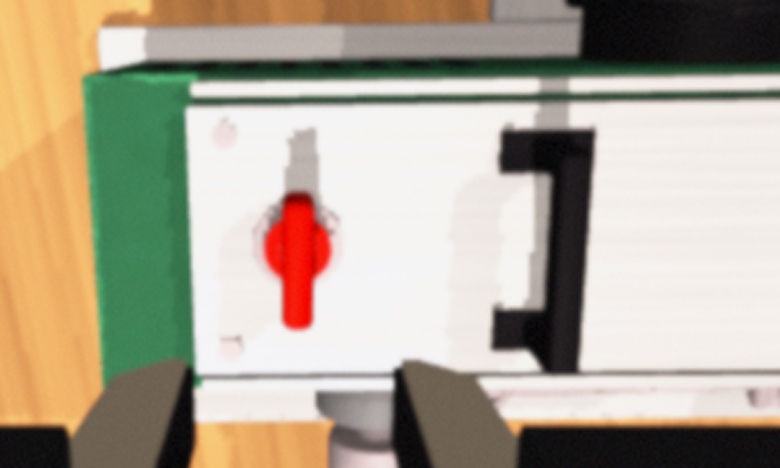

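```bash
python3 - <<'E'
from fit import *
import pickle
np.set_printoptions(precision=4,suppress=True)
s=pickle.load(open("w18.pkl","rb"));c=cam("wrist",s)
im=cv2.imread("pics/w18.png")[:,:,::-1];crop(im,480,110,80,150,5,"pics/w18b.png")
Rz=R.from_euler("z",-.123).as_matrix();o=np.array([.506,-.2405,0])
D=lambda uv,z:(back(c,un(uv,170,100,2.6),z)-o)@Rz
print("rear corners",D([(187,108),(196,374)],.152),"wing ends",D([(298,196),(298,326)],.1815))
S=cam("side")
for d in(0,.0115):
    pts=[[-.0845,k*.02,.140+.044-d+z] for k in(-1,1) for z in(.012,-.012)]
    print(d,((proj(S,np.array(pts)@Rz.T+o)-[250,130]+.5)*4.5-.5).round().tolist())
E
```

```text
rear corners [[-0.1187  0.0453  0.152 ]
 [-0.1195 -0.0448  0.152 ]] wing ends [[-0.0838  0.0218  0.1815]
 [-0.0843 -0.0183  0.1815]]
0 [[509.0, 226.0], [505.0, 257.0], [471.0, 260.0], [467.0, 292.0]]
0.0115 [[507.0, 241.0], [503.0, 272.0], [469.0, 275.0], [466.0, 306.0]]
```

View pics/w18b.png

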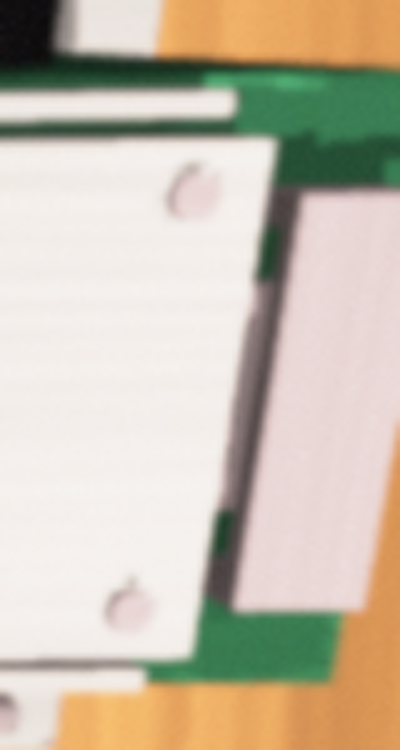

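```bash
python3 - <<'E'
from cell import job,telemetry
print(telemetry.read_state()["wrist_force"]);print(job.job_done())
E
```

```text
[ 0.06117876 -0.53378516  0.51062584]
the job is handed in; nothing more can be done
None
```

The cover is home on the guard with its tongue under the keeper, and the wing knob is pushed in and locked. I handed the job in at about 21 s of the 64 s allowed; no verdict was returned.

I set the cover down between the rails, slid it against the keeper's stop and released it with the knob still up. Then I turned the wing in line, pushed it in and turned it back a quarter turn clockwise. The push moved about 13.5 mm and ended against the stop at 33 N. The knob stayed down when I let go.

The last camera checks, each good to about 1–2 mm, showed:
- **Cover:** x was about +1 mm and y about 0 in the drive unit's frame. The gap to the keeper's mouth matched the fully home position.
- **Knob:** the wing lay across the cover at about 1.57 rad, and its height matched about 11.5 mm in.
- **Gripper:** it was open, about 100 mm above the knob, and the wrist force was about zero.

Before I let go of the cover, one wrist-camera estimate put it 1–2 mm past the stop, which is not possible. I put that down to calibration error, and later readings agreed with home. I did not measure the bystanders again at the end. The spanner, screwdriver, jar and wooden frame were never touched as far as I could see.

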